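# Lay a bare spindle across the paint stands

## Task

Draw the bare wooden spindle out from under the low shelf and lay it gently across the two paint stands, in the one free pair of notches, bedded right down in both and with its ends about flush with the stands' outer sides, then let go; do not drop it in. The white spindles beside it are freshly painted: do not touch them with anything, and do not disturb the paint tin, jar and brush.

Things in the scene. Friction and masses are not known exactly. Their poses are not given: they have to be found in the camera images.
- spindle_mid (a point): (mm) Bare light-wood spindle, 320 long, 0.2 kg, square blocks 34 x 34: the last 55 of each end and 50 in the middle; turned round between, 33 at most. Point: its centre, 17 above its underside; x along its length, z up. Starts on the bench under the shelf, along the main bay, only 32 to 40 of one end out of the mouth: the part that must end in a notch. Between the stands its middle is free.
- stock_shelf: (mm) Fixed shelf. Origin: middle of its main bay's mouth, at bench height; x points into the bay, y across the mouth. Bay 200 wide, 348 deep, 55 high; the 18 thick top board and the lip on it, 12 thick, to 103 above the bench, are flush with the mouth; walls closed, the bench is the floor. A bay with battens on its -y side (to y -312). Goods on top from 150 behind the mouth, up to 220 high.
- stand_near: (mm) Fixed notched paint stand nearer the robot. Origin: centre of its underside; x points to the other stand, y along the board. Board 40 thick (x), 290 wide, 95 high; foot 90 x 290 x 12. Three notches open upward at y -100, 0, +100: level floor 40 wide at height 55, walls upright to 81, then flaring to 56 wide at the top. A bedded spindle's centre is 72 above the bench.
- stand_far: The same stand again, parallel to the near one, its notches in line with those of the near one, 274 to 284 mm farther along the near stand's x axis (board centre to board centre).
- drip_card: Cardboard strip 170 x 75 x 3 mm stuck to the bench between the stands, straight below the free pair of notches, its length along the spindles. Origin: centre of its underside; in plan it lies at the centre of the free place, half-way between the stands to within 3 mm.
- painted_a: White, freshly painted spindle of the same shape and size, lying across both stands in one pair of notches. Origin: centre of its underside.
- painted_b: The other white, freshly painted spindle, in another pair of notches. Origin: centre of its underside.
- tin: Closed paint tin, steel with a blue band, 84 mm across, 97 mm high, standing. Origin: centre of its underside.
- jar: Amber glass jar with a dark lid, 64 mm across, 90 mm high, standing. Origin: centre of its underside.
- brush: Flat paint brush lying on top of the tin, 175 mm long, 50 mm wide, 18 mm high. Origin: underside of the ferrule; bristles to +x, handle to -x.
Not all that is in view belongs to the job. Several things have the shape of the drip_card; the one meant has the colours described above.

How it is judged:
By the outcome, as a careful person would: the job done as asked, in the order asked, and still so for the second after the job is handed in, with the robot touching nothing.
It also fails if it takes over 53 s, if anything falls off the work surface, if the arm or the gripper's body presses on something with over 40 N, if the wrist force passes 120 N, or if a joint passes its speed limit or range.

## Robot

A 6-joint arm with a two-finger parallel gripper is mounted at the origin on the work surface. World frame = base frame: x ahead of the robot, y to its left, z up, the work surface at z = 0. Lengths are in mm, angles in rad, forces in N, time in s.
With the tool pointing down it reaches from about 300 to 750 mm from the base axis. Payload 8.5 kg.
Tool frame: the origin (TCP) lies at the very end of the fingers, on their centre line; the grasp point (between the pads) lies 19 mm behind it; z points along the fingers, y is the line along which they close (so a half turn about z gives the same grasp; the last joint's range is limited). The gripper opens to 85 mm and grips with 20 to 120 N. Pads are 22 mm wide; open, the fingers measure 114 mm over their backs; the gripper's body (76 mm by 85 mm) begins 54 mm behind the grasp point. The pads swing forward as they close: fully open they stand 13 mm farther back than shut.
Start: joints at [1.12, 0.381, 1.297, -0, 1.464, -0.215], TCP at [128.484, 534.764, 231.322] pointing down, gripper open.
Joint ranges: [-3.11, 3.11], [-0.89, 2.33], [0.22, 2.48], [-1.42, 4.56], [0.17, 2.85], [-2.88, 2.88]. Speed limits (rad/s): [2.39, 2.39, 3.14, 3.14, 3.14, 3.14].

## Interface

Orientations are given as a unit quaternion [x, y, z, w].
In Python, from rig import bot gives the robot as it stands. Calls block until the motion is done:
- bot.reach(position, orientation): joint-space move of the TCP to a pose.
- bot.line_to(position, rot=None, velocity=150, f_stop=None): straight line of the TCP; rot=None keeps the orientation; velocity is the mean speed in mm/s. With f_stop (N) it stops when the force on the tool has changed by that much, and returns True; else False.
- bot.move_joints(angles): joint-space move.
- bot.move_gripper(opening, effort=None): finger opening in mm; effort is the grip in N (None keeps the last); returns when the fingers have stopped.
- bot.wait(seconds).
- bot.solve_ik(position, orientation): joint angles nearest the present ones, or None.
- bot.sense(): the state.
- bot.get_image(name): name is "scene" or "top"; returns the picture (384x512x3 uint8, red, green, blue); there is no depth.
- bot.get_calibration(name): a dict with "intrinsics" (3x3 intrinsics, pixels), "distortion" ([k1, k2, p1, p2, k3] as OpenCV has them; the pictures are not rectified), "world_to_cam" (4x4, takes a point from world to camera coordinates). Camera axes: x right, y down, z forward; pixel columns grow to the right and rows downward; lengths in mm; the calibration is good to about 2 mm. A picture is of the moment at which its call begins. get_calibration takes no time and is no camera call.
A pose or a line that the arm cannot do raises bot.PlanningError and nothing moves.
- bot.hand_in(): hands the job in; it is judged then, once.
The state is a dict: "time": time; "joints": joint angles; "qd": joint speeds; "effort": joint torques, N m; "tcp_pos": TCP position; "tool_rot": TCP orientation; "force": force on the tool from outside, world axes, zero at the start; "wrist_torque": the same for the moment, N m; "opening": finger opening in mm; "grasp_force": force on a finger pad.
Only numpy, scipy, OpenCV 4.12 (cv2) and the standard library are available. Lean on these libraries where they do the work, as an engineer would, in place of code of your own. Each camera call takes 0.05 s, during which the arm holds its last target. There are 200 camera calls.

## Working session

There is one attempt and no reset: what is moved stays moved. The work goes in short steps, each a Python script; the robot and the scene stay as the last script left them, time stands still between calls to the robot, and variables do not carry over. Pictures are saved under pics/ and viewed, at most 10 in all, crops included, and the job is handed in when it is done.

```bash
mkdir -p pics; ls
python3 - <<'E'
from rig import bot
import cv2,numpy as np
for n in("scene","top"):
    im=bot.get_image(n);cv2.imwrite(f"pics/{n}0.png",im[:,:,::-1])
    c=bot.get_calibration(n);W=c["world_to_cam"];W=np.array(W)
    print(n,np.round(c["intrinsics"],1).tolist(),c["distortion"],np.round(W,3).tolist(),(-W[:3,:3].T@W[:3,3]).round())
s=bot.sense();print(s["tcp_pos"],s["tool_rot"],s["time"],s["opening"])
E
```

```text
pics
scene [[427.2, 0.0, 259.8], [0.0, 427.2, 197.9], [0.0, 0.0, 1.0]] [-0.13256089  0.          0.          0.          0.        ] [[0.466, 0.885, 0.004, -192.249], [0.643, -0.336, -0.688, -300.213], [-0.608, 0.323, -0.725, 1905.881], [0.0, 0.0, 0.0, 1.0]] [1441. -546. 1176.]
top [[467.5, 0.0, 262.4], [0.0, 467.5, 191.8], [0.0, 0.0, 1.0]] [-0.00130712  0.          0.          0.          0.        ] [[-0.024, -1.0, 0.005, -40.788], [-0.995, 0.024, -0.101, 487.612], [0.101, -0.008, -0.995, 1410.734], [0.0, 0.0, 0.0, 1.0]] [ 341.  -41. 1453.]
[128.40068433 534.5366367  230.78659465] [ 1.17631540e-01  9.93057102e-01 -6.11446011e-04 -1.98122076e-04] 0.1 85.3152225240759
```

```bash
cd pics; python3 -c "
import cv2
for n in('scene','top'):cv2.imwrite(n+'1.png',cv2.resize(cv2.imread(n+'0.png'),(800,600),interpolation=cv2.INTER_CUBIC))"
```

```text
(no output)
```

View pics/scene1.png

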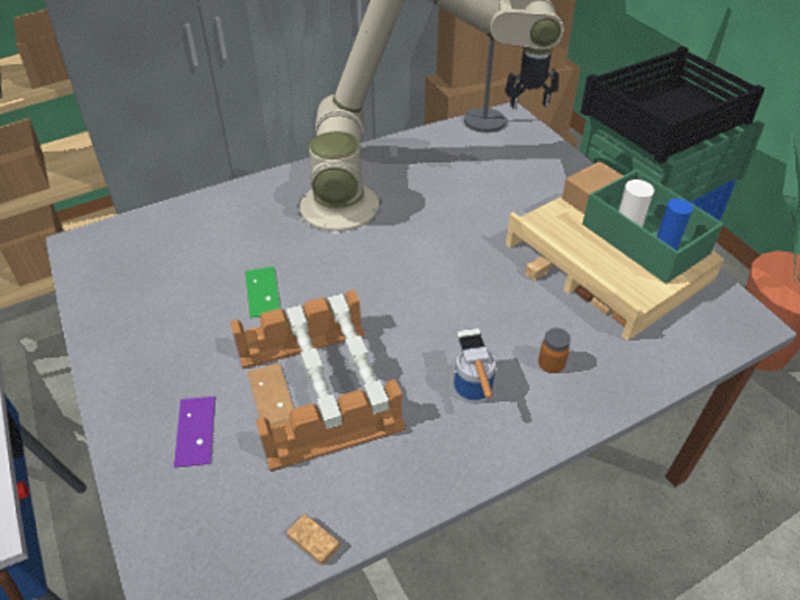

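View pics/top1.png

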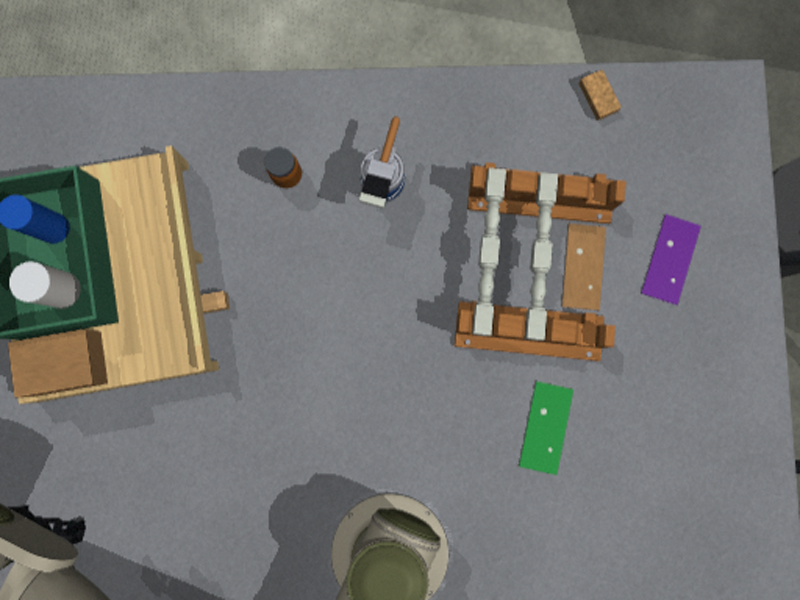

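The scene view shows the stands with the free notch pair on the right (−y) side over the brown card. In the top view (800 px scale) the card is at about (584,266), the spindle's end pokes out of the shelf mouth at (213,300), and the jar (283,168) and tin (382,175) are clear of the draw path. Next I'll measure on crops.

```bash
cat > h.py <<'E'
import numpy as np,cv2
from rig import bot
def ray(n,px):
    c=bot.get_calibration(n);W=np.array(c["world_to_cam"]);K=np.array(c["intrinsics"])
    u=cv2.undistortPoints(np.array(px,float).reshape(-1,1,2),K,np.array(c["distortion"])).reshape(-1,2)
    R=W[:3,:3];return -R.T@W[:3,3],np.c_[u,np.ones(len(u))]@R
def plane(n,px,z):
    o,d=ray(n,px);return (o+d*((z-o[2])/d[:,2])[:,None])[:,:2]
def rect(n,mask,z):
    cs,_=cv2.findContours(mask.astype(np.uint8),0,2);c=max(cs,key=cv2.contourArea)
    p=plane(n,c.reshape(-1,2),z).astype(np.float32)
    return cv2.minAreaRect(p),cv2.contourArea(c)
E
python3 - <<'E'
from h import *
im=cv2.imread("pics/top0.png")
a=cv2.resize(im[95:235,285:405],None,fx=4.2,fy=4.2,interpolation=cv2.INTER_CUBIC)
b=cv2.resize(im[155:245,105:155],None,fx=5.8,fy=5.8,interpolation=cv2.INTER_CUBIC)
c=np.zeros((588,a.shape[1]+b.shape[1],3),np.uint8);c[:a.shape[0],:a.shape[1]]=a;c[:b.shape[0],a.shape[1]:]=b
print(c.shape,a.shape);cv2.imwrite("pics/crop.png",c)
hsv=cv2.cvtColor(im,cv2.COLOR_BGR2HSV)
for p in[(373,170),(136,192),(330,150),(313,160),(345,160),(340,220),(90,150)]:print(p,hsv[p[1],p[0]])
E
```

```text
(588, 794, 3) (588, 504, 3)
(373, 170) [ 16 130 155]
(136, 192) [ 17 114 168]
(330, 150) [111  14 129]
(313, 160) [ 43  15 198]
(345, 160) [ 43  16 192]
(340, 220) [ 14 156 162]
(90, 150) [ 19 104 196]
```

View pics/crop.png

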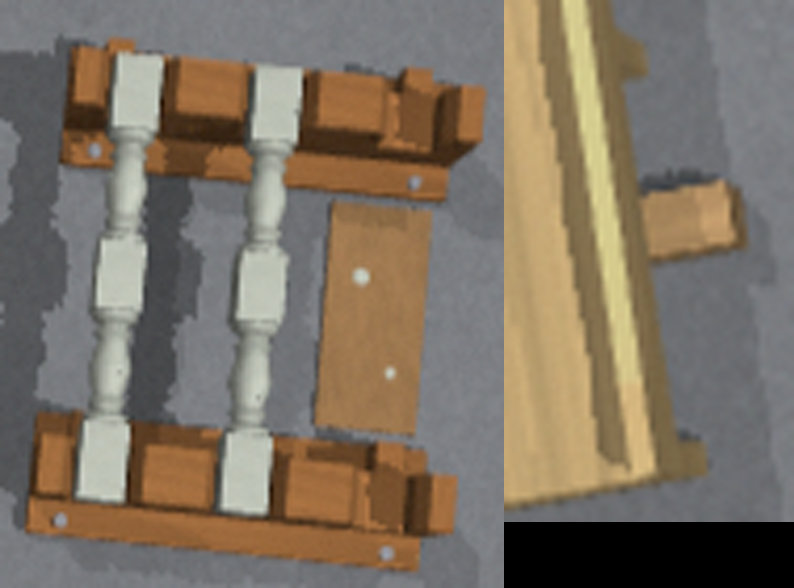

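Run:
```python
from h import *
im=cv2.imread("pics/top0.png");h,s,v=cv2.split(cv2.cvtColor(im,cv2.COLOR_BGR2HSV).astype(int))
A=lambda P:(np.array(P)+.5)/4.2-.5+[285,95]
B=lambda P:(np.array(P)-[504,0]+.5)/5.8-.5+[105,155]
# card
m=(h>8)&(h<22)&(s>95);m[:142]=0;m[:,:358]=0;m[200:]=0;m[:,392:]=0
r,a=rect("top",m,3);print("card",r,a)
card=np.array(r[0])
# block tops, hand corners + automatic
bl={}
for k,P in dict(f1=[(178,60),(247,66),(240,118),(175,112)],f2=[(320,70),(388,78),(385,133),(315,125)],n1=[(143,445),(213,452),(210,505),(138,500)],n2=[(288,458),(358,465),(355,520),(283,517)]).items():
    w=plane("top",A(P),95);bl[k]=w.mean(0)
    print(k,bl[k].round(1),np.linalg.norm(w[0]-w[1]).round(),np.linalg.norm(w[0]-w[3]).round())
for e in"fn":print(e,"notch",(bl[e+"2"]+(bl[e+"2"]-bl[e+"1"])/2).round(1),np.linalg.norm(bl[e+"2"]-bl[e+"1"]).round(1))
d=(bl["f1"]+bl["f2"]-bl["n1"]-bl["n2"])/2;print("axis",d,np.linalg.norm(d),np.degrees(np.arctan2(d[1],d[0])))
# painted
wm=(s<35)&(v>150);wm[:100]=0
for x0,x1 in((300,328),(330,360)):
    q=wm.copy();q[:,:x0]=0;q[:,x1:]=0;q[232:]=0
    print("painted",rect("top",q,89))
# spindle
w=plane("top",B([(643,193),(727,183),(738,247),(652,262)]),34);print("spindle",w.round(1))
print("walls",plane("top",B([(645,60),(706,460)]),55).round(1),"lipcorner",plane("top",B([(655,470),(577,0)]),103).round(1))
print("card px",plane("top",A([(332,203),(432,208),(413,437),(315,430)]),3).round(1),plane("top",A([(332,203),(432,208),(413,437),(315,430)]),3).mean(0))
```

```text
card ((548.239501953125, -402.2658386230469), (74.30514526367188, 168.13623046875), 82.84326934814453) 1179.5
f1 [ 701.2 -272.1] 49.0 38.0
f2 [ 689.9 -372.2] 48.0 40.0
n1 [ 428.  -237.5] 49.0 38.0
n2 [ 415.5 -337.7] 49.0 41.0
f notch [ 684.2 -422.3] 100.8
n notch [ 409.3 -387.8] 101.0
axis [273.78013905 -34.56949162] 275.9540075640757 -7.1965016214983
painted (((571.388427734375, -204.8049774169922), (32.374393463134766, 317.6633605957031), 82.78687286376953), 727.5)
painted (((527.80517578125, -299.9359436035156), (32.4090690612793, 252.3558349609375), 82.77438354492188), 552.0)
spindle [[507.4 355.4]
 [511.6 311.3]
 [477.7 305.5]
 [470.9 350.5]]
walls [[574.6 348.8]
 [366.3 316.6]] lipcorner [[361.1 329.5]
 [598.  369.7]]
card px [[ 636.  -375.9]
 [ 630.4 -451. ]
 [ 458.2 -427.9]
 [ 465.2 -355.3]] [ 547.45211413 -402.5281018 ]
```

```bash
cat >> h.py <<'E'
from scipy.spatial.transform import Rotation as R
def tool(z,y):
    z=np.array(z,float);y=np.array(y,float);return R.from_matrix(np.c_[np.cross(y,z),y,z]).as_quat()
Z=np.array([0,0,1.])
E3=np.array([494.7,308.4,0]);ax=np.array([-.145,.989,0]);ax/=np.linalg.norm(ax)
side=np.cross(Z,ax)
T3=np.array([547,-403,0]);tang=np.radians(-7.2)
def tilt(th,s):
    z=ax*np.sin(th)-Z*np.cos(th);return z,tool(z,s*side)
E
python3 - <<'E'
from h import *
for th in(40,45):
  for s in(1,-1):
    z,q=tilt(np.radians(th),s)
    G=E3+ax*18+Z*25
    for off,dr in((110,0),(0,0),(0,-300)):
        j=bot.solve_ik(G+19*z-off*z+dr*ax,q);print(th,s,off,dr,None if j is None else np.round(j,2))
for s in(1,-1):
    d=np.array([-np.sin(tang),np.cos(tang),0])*s
    print("place",s,[None if (j:=bot.solve_ik(T3+Z*zz,tool(-Z,d))) is None else np.round(j,2) for zz in(59,270)])
    c=E3+ax*(160-300);print("mid",s,[None if (j:=bot.solve_ik(c+Z*zz,tool(-Z,side*s))) is None else np.round(j,2) for zz in(4,270)])
E
```

```text
40 1 110 0 [-0.02  0.58  1.61  0.74  1.21  2.61]
40 1 0 0 [0.11 0.73 1.64 0.86 1.01 2.54]
40 1 0 -300 [-0.42  0.76  1.55  0.6   1.31  2.27]
40 -1 110 0 [-0.02  0.58  1.61  0.74  1.21 -0.54]
40 -1 0 0 [ 0.11  0.73  1.64  0.86  1.01 -0.6 ]
40 -1 0 -300 [-0.42  0.76  1.55  0.6   1.31 -0.87]
45 1 110 0 [-0.07  0.61  1.62  0.82  1.24  2.52]
45 1 0 0 [0.08 0.75 1.65 0.94 1.06 2.45]
45 1 0 -300 [-0.45  0.79  1.54  0.64  1.37  2.23]
45 -1 110 0 [-0.07  0.61  1.62  0.82  1.24 -0.63]
45 -1 0 0 [ 0.08  0.75  1.65  0.94  1.06 -0.69]
45 -1 0 -300 [-0.45  0.79  1.54  0.64  1.37 -0.91]
place 1 [array([-0.81,  0.75,  1.13, -0.  ,  1.26, -2.25]), array([-0.81,  0.61,  0.8 , -0.  ,  1.74, -2.25])]
mid 1 [None, None]
place -1 [array([-0.81,  0.75,  1.13, -0.  ,  1.26,  0.89]), array([-0.81,  0.61,  0.8 , -0.  ,  1.74,  0.89])]
mid -1 [array([ 0.1 ,  0.64,  1.61, -0.  ,  0.89, -0.05]), array([ 0.1 ,  0.34,  1.24, -0.  ,  1.55, -0.05])]
```

Run:
```python
from h import *
z,q=tilt(np.radians(43),-1)
P=E3+ax*18+Z*25+19*z
s=bot.sense();p=np.array(s["tcp_pos"]);p[2]=330;bot.line_to(p,velocity=200)
bot.reach(P-110*z+Z*80,q)
bot.line_to(P-110*z,velocity=200)
print("t",bot.sense()["time"])
print(bot.line_to(P-20*z,velocity=120,f_stop=6),bot.line_to(P,velocity=40,f_stop=6))
bot.move_gripper(30,40)
s=bot.sense();print(s["time"],s["tcp_pos"],P,s["opening"],s["grasp_force"],s["force"])
im=bot.get_image("scene");cv2.imwrite("pics/g.png",cv2.resize(im[110:230,290:450,::-1],None,fx=4.5,fy=4.5,interpolation=2))
```

```text
t 3.1
False False
5.175 [490.52382557 338.95548369  11.33186563] [490.20917653 339.03051321  11.10427967] 33.37949639237082 40.08878231048584 [ 0.84831931 -1.04200786  2.71124042]
```

View pics/g.png

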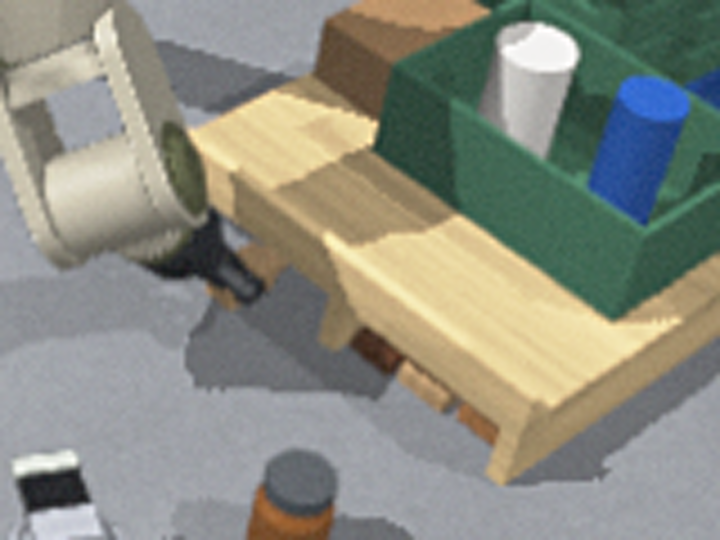

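The fingers hold the protruding end block (opening 33.4 mm, at about (240,280) in the crop), and the gripper is clear of the lip. Now I'll draw it out.

Run:
```python
from h import *
z,q=tilt(np.radians(43),-1)
p=np.array(bot.sense()["tcp_pos"])
print(bot.line_to(p-ax*100,velocity=80,f_stop=25)); print(bot.sense()["force"],bot.sense()["opening"])
print(bot.line_to(p-ax*305,velocity=110,f_stop=25))
s=bot.sense();print(s["time"],s["tcp_pos"],s["opening"],s["force"])
bot.move_gripper(85)
bot.line_to(p-ax*305-130*z,velocity=150)
bot.reach(p-ax*305-130*z+np.array([-120,-60,140]),tool(-Z,-side))
print(bot.sense()["time"])
im=bot.get_image("top");cv2.imwrite("pics/top2raw.png",im[:,:,::-1])
cv2.imwrite("pics/top2.png",cv2.resize(im[100:300,100:300,::-1],(600,600),interpolation=2))
```

```text
False
[-1.66860776 -4.31083751  7.19022434] 33.442949107130396
False
8.6417 [534.79137202  36.92063978  11.32542181] 33.697984819400624 [0.07102779 1.20521235 5.04813543]
11.0167
```

View pics/top2.png

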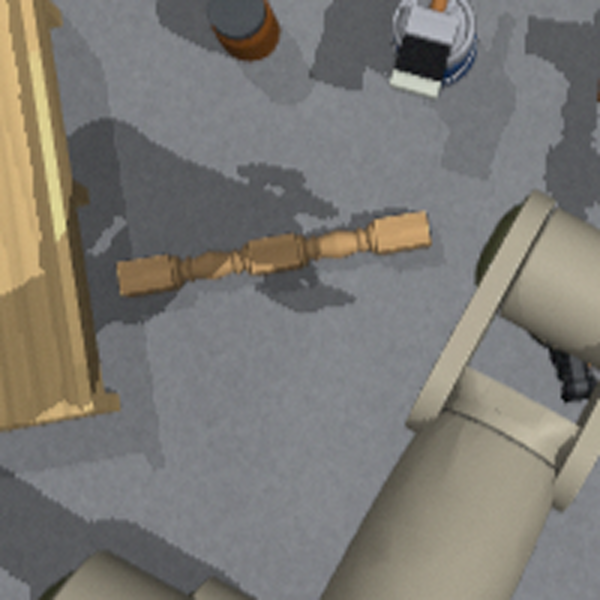

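The spindle lies clear of the shelf, from (118,278) to (430,230) in the crop, with its middle block at (275,254). I'll measure it, grasp the middle, and carry it to above the free place.

Run:
```python
from h import *
im=cv2.imread("pics/top2raw.png");h,s,v=cv2.split(cv2.cvtColor(im,cv2.COLOR_BGR2HSV).astype(int))
m=(h>8)&(h<25)&(s>70);m[:165]=0;m[205:]=0;m[:,:136]=0;m[:,250:]=0
cv2.imwrite("pics/m.png",m*255)
r,a=rect("top",m,34);print(r,a)
c=np.r_[r[0],0];b=cv2.boxPoints(r);e=[b[1]-b[0],b[2]-b[1]];e=max(e,key=np.linalg.norm);e=e/np.linalg.norm(e)
if e[1]<0:e=-e
ax2=np.r_[e,0];sd=np.cross(Z,ax2);print(c,ax2)
w=plane("top",np.array([[118,278],[430,230],[275,254]])/3+100,34);print("hand",w)
print([None if (j:=bot.solve_ik(c+Z*zz,tool(-Z,-sd))) is None else np.round(j,2) for zz in(4,250)])
np.save("sp.npy",np.r_[c,ax2])
```

```text
((513.5809326171875, 165.24502563476562), (37.22697448730469, 318.9147644042969), 8.32154655456543) 930.5
[513.58093262 165.24502563   0.        ] [-0.14472826  0.9894715   0.        ]
hand [[491.87054029 322.50720493]
 [533.50903744   4.79119689]
 [512.6172283  162.99421084]]
[array([ 0.09,  0.64,  1.62, -0.  ,  0.89, -0.05]), array([ 0.09,  0.35,  1.29, -0.  ,  1.5 , -0.05])][ WARN:0@0.308] global loadsave.cpp:1063 imwrite_ Unsupported depth image for selected encoder is fallbacked to CV_8U.
```

Run:
```python
from h import *
S=np.load("sp.npy");c=np.array([513.3,164.6,0]);sd=np.cross(Z,S[3:])
q=tool(-Z,-sd)
bot.reach(c+Z*170,q)
print(bot.line_to(c+Z*60,velocity=150,f_stop=8),bot.line_to(c+Z*4,velocity=60,f_stop=8))
bot.move_gripper(30,50)
s=bot.sense();print(s["time"],s["tcp_pos"],s["opening"],s["grasp_force"],s["force"])
bot.line_to(c+Z*250,velocity=150)
s=bot.sense();print(s["opening"],s["force"],s["wrist_torque"])
d=-np.array([-np.sin(tang),np.cos(tang),0])
bot.reach(T3+Z*250,tool(-Z,d))
bot.line_to(T3+Z*135,velocity=120)
bot.wait(.3)
s=bot.sense();print(s["time"],s["tcp_pos"],s["opening"],s["force"],s["wrist_torque"])
a=bot.get_image("top");b=bot.get_image("scene")
cv2.imwrite("pics/t3.png",a[:,:,::-1]);cv2.imwrite("pics/s3.png",b[:,:,::-1])
x=cv2.resize(a[90:240,280:410,::-1],None,fx=3.9,fy=3.9,interpolation=2);y=cv2.resize(b[150:310,130:265,::-1],None,fx=585/160*.6,fy=585/160*.6,interpolation=2)
o=np.zeros((585,x.shape[1]+y.shape[1],3),np.uint8);o[:x.shape[0],:x.shape[1]]=x;o[:y.shape[0],x.shape[1]:]=y;cv2.imwrite("pics/c3.png",o[:600,:800])
```

```text
False False
14.7 [513.79933217 164.61552796   4.45403204] 33.08977504293301 50.769957304000854 [ 0.14273946 -0.08745046  5.84484155]
33.21492877203248 [ 0.14831238 -0.15643787 -2.43177309] [-0.04166951 -0.01369584  0.01387842]
19.9417 [ 547.07103841 -403.05676386  135.32695027] 33.462082910141966 [ 0.05431579  0.25750621 -2.25651412] [-0.00666086 -0.01836504  0.00313576]
```

View pics/c3.png

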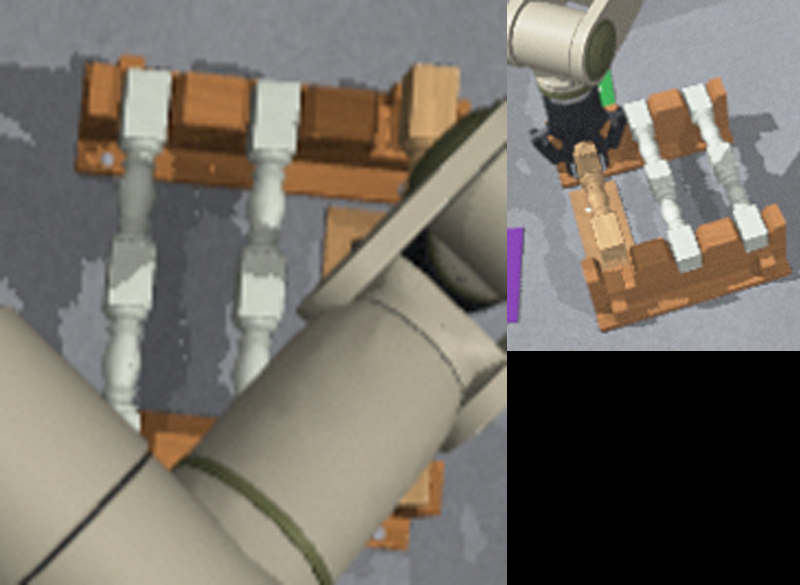

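The spindle hangs level over the free pair. Its far end is at (437,66) in the crop, and the hand is clear of the white spindles. I'll check the end position against the expected one.

Run:
```python
from h import *
w=plane("top",(np.array([(414,65),(461,68)])+.5)/3.9-.5+[280,90],165);print(w,w.mean(0),T3[:2]+160*np.array([np.cos(tang),np.sin(tang)]))
o=cv2.imread("pics/s3.png")[190:310,150:250];cv2.imwrite("pics/c4.png",cv2.resize(o,None,fx=5,fy=5,interpolation=2))
```

```text
[[ 706.80782132 -406.00478365]
 [ 703.80678082 -440.00426801]] [ 705.30730107 -423.00452583] [ 705.73835221 -423.05331737]
```

View pics/c4.png

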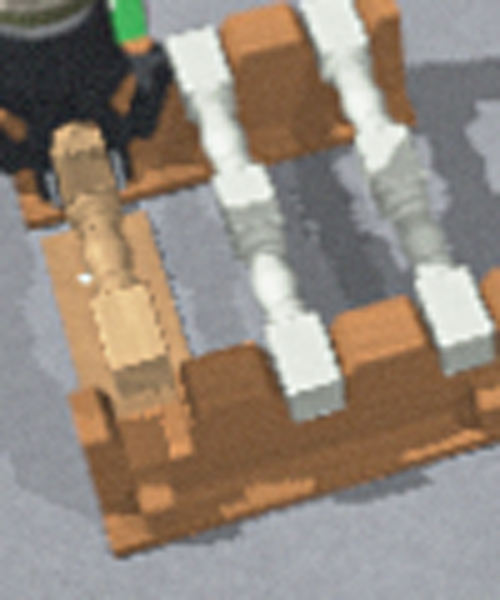

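The measured end is within 0.5 mm of the expected position, so I'll lower it under force guard.

Run:
```python
from h import *
print(bot.line_to(T3+Z*88,velocity=100,f_stop=8))
s=bot.sense();print(s["tcp_pos"],s["force"])
print(bot.line_to(T3+Z*64,velocity=25,f_stop=5))
s=bot.sense();print(s["tcp_pos"],s["force"],s["wrist_torque"])
print(bot.line_to(T3+Z*58,velocity=8,f_stop=5))
s=bot.sense();print(s["time"],s["tcp_pos"],s["force"],s["wrist_torque"],s["opening"])
```

```text
False
[ 547.22960413 -403.24885704   88.51013336] [ 0.49165096 -0.67368927 -2.77772652]
False
[ 547.07222585 -403.08694894   64.22852091] [-0.20251126  0.47175391 -2.66198376] [-0.03934809  0.0203314  -0.0055511 ]
True
22.3417 [ 546.99075094 -402.98283224   59.48255063] [-0.23666553  0.8876527   6.10997327] [-0.02434642  0.04023357 -0.02137685] 33.60954806675036
```

Contact came at TCP z 59.48, against 59.45 expected for fully bedded. Now I'll release and back off.

Run:
```python
from h import *
bot.move_gripper(45);bot.move_gripper(60)
bot.line_to(T3+Z*120,velocity=80);bot.line_to(T3+Z*270,velocity=150)
bot.move_joints([0.6,0.2,1.3,0,1.6,0])
s=bot.sense();print(s["time"],s["tcp_pos"],s["force"])
a=bot.get_image("top");b=bot.get_image("scene")
x=cv2.resize(a[90:240,280:410,::-1],None,fx=3.9,fy=3.9,interpolation=2);y=cv2.resize(b[180:310,140:270,::-1],None,fx=2.2,fy=2.2,interpolation=2)
o=np.zeros((585,800,3),np.uint8);o[:,:x.shape[1]]=x;o[:y.shape[0],x.shape[1]:x.shape[1]+y.shape[1]]=y;cv2.imwrite("pics/c5.png",o)
im=a[:,:,::-1].copy();h,s,v=cv2.split(cv2.cvtColor(im,cv2.COLOR_BGR2HSV).astype(int));wm=(s<35)&(v>150);wm[:100]=0;wm[232:]=0;wm[:,:300]=0;wm[:,328:]=0
print(rect("top",wm,89))
```

```text
27.8083 [325.89971182 364.71490063 321.18122497] [ 0.19352957  0.37509063 -0.13292265]
(((571.388427734375, -204.8049774169922), (32.374393463134766, 317.6633605957031), 82.78687286376953), 734.0)
```

View pics/c5.png

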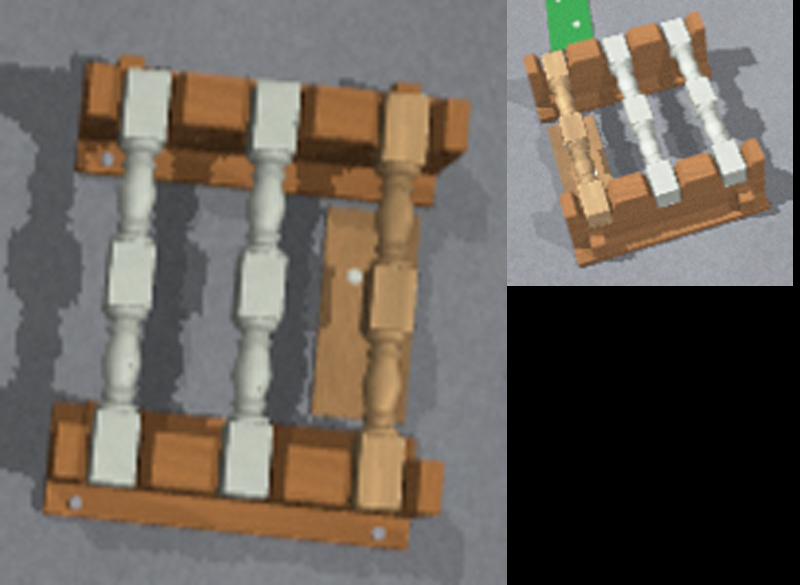

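The spindle lies bedded in both notches, parallel to the white ones and in line with their ends: far end (406,95), near end (379,507). The white spindles have not moved.

```bash
python3 -c "
from rig import bot
print(bot.hand_in())"
```

```text
the job is handed in; nothing more can be done
None
```

The bare spindle is bedded in the free pair of notches with its ends about flush, the gripper has let go and backed off, and the job was handed in at about 28 s; the hand-in call returned no verdict.

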